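# Snap the hand pressure gauge onto the tilted test nipple and hold it

## Task

Lift the hand pressure gauge up and off its hanger, press its coupler squarely onto the tilted test nipple of the air-outlet block until it snaps fully home, and keep holding it pressed there against the spring valve: finish while still gripping and pressing it. Leave the tube rack, the bottle and the jar where they stand.

Things in the scene. Friction and masses are not known exactly. Their poses are not given: they have to be found in the camera images.
- gauge: Loose hand pressure gauge, 0.2-0.4 kg, 146 mm tall, hanging upright, coupler down. Origin: centre of the coupler's open mouth (its lowest point); z up along its axis to the handle, x to the side with the hanging clip. Steel coupler 36 mm diameter up to z = 40 mm; round dial case 52 mm diameter, 26 mm thick (x), centred at z = 64. Its turn about its own axis does not matter on the nipple.
- gauge_grip (a point): Point to grip on the gauge's black handle, on its axis, 120 mm above the mouth. The handle is 28 mm (x) by 24 mm (y) and runs from 88 to 146 mm above the mouth; grip it from above across y. The clip and the stand's blade stay below 95 mm.
- gauge_clip (a point): Middle of the clip's underside, 90 mm above the mouth, 22 mm to the gauge's x: here it rests on the blade. Clip 22 mm wide; its tongue, 4 mm thick, hangs behind the blade (gauge x = 29 to 33 mm) down to 64 mm above the mouth, so lift the gauge more than 26 mm before moving it towards its own -x.
- gauge_bore (a point): Ceiling of the coupler's bore, 28 mm above the mouth. The bore's mouth is 25 mm wide, narrows within 4 mm to a 19 mm lip (4 to 7 mm up) and is 26 mm wide behind it.
- stand: Fixed steel hanger stand: base plate 110 by 100 by 10 mm, one upright blade 8 mm thick (x), 36 mm wide (y), top edge 150 mm above the bench. Origin on the bench under the blade; z up. The gauge hangs on its -x side, with the same yaw: gauge axis at x = -22 mm, y within 4 mm of the middle, mouth 60 mm above the bench.
- air_block: Fixed aluminium air-outlet block, 120 by 100 by 32 mm, that carries the nipple. Origin on the bench, 10 mm to -x of the block's middle; z up; the nipple leans towards its -x side.
- nipple: Fixed brass nipple. Origin: middle of its hexagonal collar's top face, 62 mm above the bench, where the coupler's mouth seats; z outward along its axis, leaning 0.5 rad from vertical, roughly towards the robot. Post 16 mm diameter, 26 mm long, tip tapered to 10 mm; collar 41 mm across corners. Home: gauge origin on this origin, both z axes in line. Snapping it home takes 10 to 20 N, holding it 12 N.
- plunger (a joint): Spring valve pin, 7 mm diameter, standing 10 mm out of the nipple's tip; value is how far it is pushed in, 0 to 0.0105 m, about 0.008 m with the coupler home. Spring 4.5 N at first touch, 12 N at home: more than the snap holds, so a coupler that is let go is pushed off again.
- detent_left (a joint): Spring ball in the side (+y) of the nipple, 12 mm diameter, 13 mm above the collar; value is how far it is pushed in: 0 free, about 0.0025 m while the coupler's lip passes it, back to near 0 when it has snapped (the last 2 mm or so before home).
- detent_right (a joint): The same ball on the -y side.
- tube_rack: Steel test-tube rack with two tubes, 75 by 200 by 67 mm (tubes to 108 mm), loose; origin under its centre. Bystander.
- reagent_bottle: White plastic bottle, 64 mm diameter, 140 mm tall, loose; origin under its centre. Bystander.
- specimen_jar: Small clear jar, 60 mm diameter, 65 mm tall, loose; origin under its centre. Bystander.
Not all that is in view belongs to the job. What is shaped like the stand but blue, orange or red is not meant.

How it is judged (in metres and radians):
On the way, in this order (a step that is already met when the one before it is completed fails the run):
1. the gauge is lifted up and off the hanger, held by the fingers, clear of the blade (contact force between gauge and stand below 0.1 N and contact force between the fingers and gauge above 1 N and distance between gauge and stand above 0.1 m), for 0.1 s.
2. the coupler is snapped home on the nipple (z of gauge in the frame of nipple between -0.003 and 0.003 m and distance between gauge and nipple below 0.005 m and angle between the z axis of gauge and the z axis of nipple, either way round below 0.1 rad and value of joint plunger above 0.0055 m and value of joint each of detent_left, detent_right below 0.0017 m and contact force between the fingers and gauge above 3 N and contact force between gauge and air_block above 4 N and contact force between gauge and stand below 0.1 N), for 0.2 s.
At the end, for the whole second after the job is handed in: The fingers still grip the gauge and press it home on the nipple: its mouth within 3 mm of the collar along the axis and within 5 mm in all, axes within 0.10 rad, valve pin pushed in over 5.5 mm, both balls sprung back out (under 1.7 mm in), over 4 N between gauge and nipple, off the stand, at rest (all of step 2 and linear speed of gauge below 0.02 m/s); the arm keeps its last pose, push and grip.
It fails at once if a bystander is pushed more than 3 cm or knocked over (distance of any of tube_rack, reagent_bottle, specimen_jar from where it was at the start of the episode above 0.03 m or angle between any of tube_rack, reagent_bottle, specimen_jar's own z axis and vertical above 0.5 rad).
It fails at once if the gauge is dropped onto the bench (height (world z) of gauge below 0.03 m).
It also fails if it takes over 40 s, if anything falls off the work surface, if the arm or the gripper's body presses on something with over 40 N, if the wrist force passes 120 N, or if a joint passes its speed limit or range.

## Robot

A 7-joint arm with a two-finger parallel gripper is mounted at the origin on the work surface. World frame = base frame: x ahead of the robot, y to its left, z up, the work surface at z = 0. Lengths are in mm, angles in rad, forces in N, time in s.
With the tool pointing down it reaches from about 425 to 950 mm from the base axis. Payload 4.7 kg.
Tool frame: the origin (TCP) lies at the very end of the fingers, on their centre line; the grasp point (between the pads) lies 19 mm behind it; z points along the fingers, y is the line along which they close (so a half turn about z gives the same grasp; the last joint's range is limited). The gripper opens to 85 mm and grips with 20 to 120 N. Pads are 22 mm wide; open, the fingers measure 114 mm over their backs; the gripper's body (76 mm by 85 mm) begins 54 mm behind the grasp point. The pads swing forward as they close: fully open they stand 13 mm farther back than shut.
Start: joints at [1.154, 0.469, -0.049, 1.532, 0.024, 1.141, -0.082], TCP at [255.3, -624.876, 231.335] pointing down, gripper open.
Joint ranges: [-2.59, 2.59], [-0.33, 1.99], [-1.39, 1.29], [0.1, 2.45], [-1.04, 4.18], [0.21, 1.99], [-2.66, 2.66]. Speed limits (rad/s): [2.57, 2.57, 3.14, 3.14, 3.14, 3.14, 3.14].

## Interface

Orientations are given as a rotation vector (axis times angle).
In Python, from plant import manip gives the robot as it stands. The module is installed in compiled form; this text tells all that it offers.
- The arm moves only by the shell command python3 -m handwheel 'ROWS'. ROWS is JSON, a list of rows, each an object with "dr": the turn, a rotation vector about the tool's x, y, z in degrees, a list of three; "translation": the shift along the tool's x, y, z in m, a list of three; "claw": the closure, from -1 (fully open) to 1 (shut). A call has 1 to 5 rows; each row is the pose to reach, as a shift and turn from the pose commanded when the call began, along the tool's axes at that moment; what a row does not reach only later rows make up. A row lasts 1/10 s, in which the tool goes at most 50 mm and 8.59 degrees, less where a joint would pass 70% of its speed; a pose out of reach is approached as far as the arm can. A call with a gripper value outside its range is refused whole. The fingers move at their own pace and stop on an object; the grip force is fixed at half the most. Time passes only in rows, so rows that repeat a pose let the fingers close. It gives the time, the measured TCP pose, the force, the opening and the grip force at its end, in the units of the state.
- manip.state(): the state, without advancing time (a new reading comes with each control period).
- manip.grab_frame(name): name is "side" or "top"; returns a dict with "frame" (384x512x3 uint8, red, green, blue), "camera_matrix" (3x3 intrinsics, pixels), "cam_to_world" (4x4, takes a point from camera to world coordinates). Camera axes: x right, y down, z forward; pixel columns grow to the right and rows downward; lengths in mm; the calibration is good to about 2 mm. A picture is of the moment at which its call begins. There is no depth.
- manip.finish_job(): hands the job in; it is judged then, once.
Trained networks look in the newest picture that a camera, given by its name, has taken for a name from the list of things; names that differ only in an ending like _2 or _b are one class to them, and where a whole thing is asked for, a point or a joint stands for the part that bears it (a point fixed in the world has none). Each returns a list of dicts, best first, with "p" (0 to 1); they miss things now and then, are a little off and sometimes report something else, mostly with a low value. They report only what shows in the picture. A call takes as long as a camera call. They do not tell look-alikes from the thing itself.
- manip.trace(camera, target): "mask" (384x512 bool, what is visible of it).
- manip.place_of(camera, target): "position" ([x, y, z] in mm, in the coordinates of the camera as it stood for that picture, good to about 4 mm: a listed point, or the origin of a listed thing).
The state is a dict: "time": time; "qpos": joint angles; "qd": joint speeds; "effort": joint torques, N m; "position": TCP position; "tool_rot": TCP orientation; "ft_force": force on the tool from outside, world axes, zero at the start; "torque": the same for the moment, N m; "width": finger opening in mm; "finger_force": force on a finger pad.
Only numpy, scipy, OpenCV 4.12 (cv2) and the standard library are available. Lean on these libraries where they do the work, as an engineer would, in place of code of your own. Each camera call takes 0.05 s, during which the arm holds its last target. There are 200 camera calls.

## Working session

There is one attempt and no reset: what is moved stays moved. The work goes in short steps, Python scripts to look and compute and a shell command to move; the robot and the scene stay as the last step left them, time stands still between calls to the robot, and variables do not carry over. Pictures are saved under pics/ and viewed, at most 10 in all, crops included, and the job is handed in when it is done.

```bash
mkdir -p pics; cat > h.py <<'E'
import numpy as np, cv2
from plant import manip
from scipy.spatial.transform import Rotation as R
def look(cam,names,save=None):
    f=manip.grab_frame(cam); T=np.array(f["cam_to_world"])
    if save: cv2.imwrite("pics/"+save,f["frame"][:,:,::-1])
    for n in names:
        for d in manip.place_of(cam,n)[:4]:
            p=np.append(d["position"],1); w=T@p; q=np.array(f["camera_matrix"])@p[:3]
            print(cam,n,round(d["p"],2),w[:3].round(1),(q[:2]/q[2]).round(0))
    return f
E
python3 - <<'E'
from h import *
print(manip.state())
N=["gauge","gauge_grip","gauge_clip","stand","air_block","nipple","tube_rack","reagent_bottle","specimen_jar"]
for c in("side","top"):
    f=look(c,N,c+"0.png"); print(np.array(f["cam_to_world"]).round(2).tolist(),f["camera_matrix"])
E
```

```text
{'time': 0.0, 'qpos': array([ 1.15408219,  0.46947171, -0.04857671,  1.53368225,  0.02408874,
        1.1409953 , -0.0822969 ]), 'qd': array([ 1.33883273e-03,  3.26381684e-04, -3.42607276e-04,  3.99851504e-04,
       -9.69341169e-04,  3.95966107e-05, -1.38304410e-04]), 'effort': array([ 2.24469495e-04, -5.10314512e+01, -4.66960715e-02, -2.37715191e+01,
        1.05396382e-02,  7.42400618e-03, -1.29645734e-07]), 'position': array([ 255.04604594, -624.33648848,  230.24589562]), 'tool_rot': array([-3.08082758e+00, -6.05017518e-01,  7.03670780e-04]), 'ft_force': array([-0.18159601,  1.58784529, -0.09055334]), 'torque': array([-0.01267985,  0.00244731, -0.01521681]), 'finger_force': 0.0, 'width': 85.13035092206695}
side gauge 0.77 [537.3 176.9  57.5] [209. 185.]
side gauge_grip 0.56 [538.6 177.4 182.8] [207. 138.]
side gauge_clip 0.75 [562.8 184.2 154.3] [218. 147.]
side gauge_clip 0.5 [537.2 178.8 184.1] [206. 137.]
side stand 0.8 [ 5.612e+02  1.812e+02 -3.000e-01] [219. 202.]
side stand 0.77 [373.7 159.6   3.1] [143. 218.]
side stand 0.7 [712.7 328.3  -1.4] [262. 165.]
side stand 0.64 [
[... 804 characters left out ...]
7 [715.7 332.7  -3.2] [161. 139.]
top stand 0.78 [518.9 358.2  -1.1] [149. 207.]
top stand 0.61 [560.5 183.3  -2.6] [212. 193.]
top air_block 0.88 [ 586.4 -132.2    0. ] [324. 184.]
top nipple 0.76 [ 587.9 -127.9   66.4] [326. 180.]
top tube_rack 0.83 [765.2  -5.4  -1.1] [279. 123.]
top reagent_bottle 0.57 [7.747e+02 1.773e+02 4.000e-01] [216. 119.]
top reagent_bottle 0.31 [555.9 186.9 148.8] [204. 187.]
top specimen_jar 0.69 [452.7  19.   -1.2] [270. 232.]
[[0.01, -0.99, 0.15, 402.87], [-1.0, -0.01, 0.02, 46.81], [-0.02, -0.15, -0.99, 1189.99], [0.0, 0.0, 0.0, 1.0]] [[427.71097214   0.         251.76465703]
 [  0.         427.71097214 186.15150644]
 [  0.           0.           1.        ]]
```

View pics/side0.png

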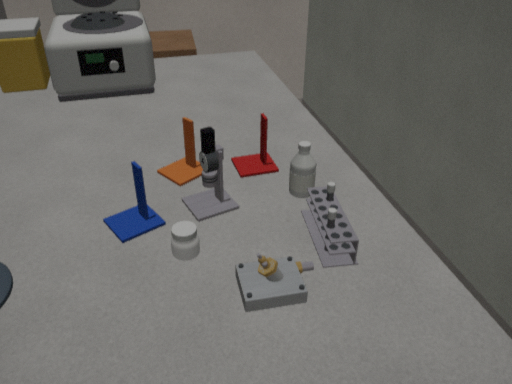

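View pics/top0.png

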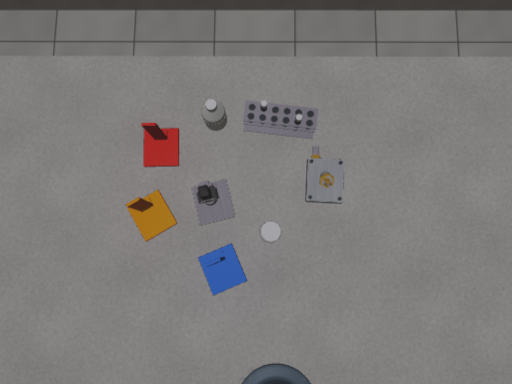

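The side view shows the gauge, with its black handle, at about (208,140) on the grey stand. The blue, orange and red stands are decoys. The air block is at (270,280), with its nipple at (267,264) leaning left and towards the robot. The top view agrees: gauge at (207,193), block at (325,180). Next I need both yaws, which I'll get by fitting box models to the masks.

```bash
cat > fit.py <<'E'
from h import *
from scipy.optimize import minimize
fr={c:manip.grab_frame(c) for c in("side","top")}
def near(c,n,w):
    f=fr[c];K=np.array(f["camera_matrix"]);T=np.linalg.inv(f["cam_to_world"])
    q=K@(T@np.append(w,1))[:3];q=q[:2]/q[2]
    ms=[d["mask"] for d in manip.trace(c,n)]
    return min(ms,key=lambda m:np.hypot(*(np.argwhere(m).mean(0)[::-1]-q))) if ms else np.zeros((384,512),bool)
def rend(c,boxes,x,y,yaw,S=4):
    f=fr[c];K=np.array(f["camera_matrix"]);T=np.linalg.inv(f["cam_to_world"]);im=np.zeros((384*S,512*S),np.uint8)
    for (x0,x1,y0,y1,z0,z1) in boxes:
        P=np.array([[a,b,d] for a in(x0,x1) for b in(y0,y1) for d in(z0,z1)],float)
        P=P@R.from_euler('z',yaw).as_matrix().T+[x,y,0]
        q=(K@(P@T[:3,:3].T+T[:3,3]).T).T;q=(q[:,:2]/q[:,2:]+.5)*S
        cv2.fillConvexPoly(im,cv2.convexHull(q.round().astype(np.int32)),255)
    return cv2.resize(im,(512,384),interpolation=cv2.INTER_AREA)/255.
def fit(names,w,boxes,x0,ign):
    tg={c:np.any([near(c,n,w) for n in names],0) for c in fr}
    ig={c:cv2.dilate(near(c,ign,w).astype(np.uint8),np.ones((5,5))).astype(bool) if ign else np.zeros((384,512),bool) for c in fr}
    def cost(p): return sum(np.abs(rend(c,boxes(p),p[0],p[1],p[2])-tg[c])[~ig[c]].sum() for c in fr)
    best=min((minimize(cost,[x0[0],x0[1],yw]+x0[2:],method="Nelder-Mead",options=dict(initial_simplex=None if 0 else np.array([[x0[0],x0[1],yw]+x0[2:]]+[list(np.array([x0[0],x0[1],yw]+x0[2:])+d) for d in np.diag([8,8,.15]+[10]*len(x0[2:]))]))) for yw in(-.3,0,.3)),key=lambda r:r.fun)
    print(names,best.x.round(3),best.fun,[t.sum() for t in tg.values()])
fit(["stand"],[561,182,30],lambda p:[(p[3]-55,p[3]+55,-50,50,0,10),(-4,4,-18,18,0,150)],[561,182,-20],"gauge")
fit(["stand"],[561,182,30],lambda p:[(p[3]-50,p[3]+50,-55,55,0,10),(-4,4,-18,18,0,150)],[561,182,-20],"gauge")
fit(["air_block"],[586,-132,20],lambda p:[(-50,70,-50,50,0,32)],[586,-132],"nipple")
fit(["air_block"],[586,-132,20],lambda p:[(-40,60,-60,60,0,32)],[586,-132],"nipple")
E
python3 fit.py
```

```text
['stand'] [ 5.60407e+02  1.86264e+02  2.60000e-01 -2.48260e+01] 143.04313725490198 [np.int64(1348), np.int64(1000)]
['stand'] [ 5.60116e+02  1.89696e+02  3.08000e-01 -2.70950e+01] 364.956862745098 [np.int64(1348), np.int64(1000)]
['air_block'] [ 5.86404e+02 -1.27876e+02 -5.70000e-02] 444.8117647058823 [np.int64(3305), np.int64(1795)]
['air_block'] [ 5.86007e+02 -1.28245e+02  1.42000e-01] 1366.8274509803923 [np.int64(3305), np.int64(1795)]
```

```bash
cat >> h.py <<'E'
def toolR(yaw,tilt=0.):   # tool z down, tool x at yaw; tilt>0: handle top leans towards -x(yaw)
    return R.from_euler('z',yaw)*R.from_euler('y',-tilt)*R.from_euler('x',np.pi)
def delta(p,Rt):
    s=manip.state(); R0=R.from_rotvec(s["tool_rot"])
    print("t",round(s["time"],2),"pos",np.round(s["position"],1),"F",np.round(s["ft_force"],1),"w",round(s["width"],1))
    print("translation",(R0.inv().apply(np.array(p)-s["position"])/1000).round(4),"dr",np.degrees((R0.inv()*Rt).as_rotvec()).round(2))
E
python3 -c "
from h import *
delta([538.5,179.5,290],toolR(.26))"
```

```text
t 1.9 pos [ 255.3 -624.9  231.3] F [ 0.6  0.5 -0.3] w 84.8
translation [ 0.5663 -0.6376 -0.0587] dr [ 0.   -0.    7.32]
```

```bash
r='{"dr":[0,0,0],"translation":[0.17,-0.18,-0.04],"claw":-1}'; python3 -m handwheel '[{"dr":[0,0,0],"translation":[0.035,-0.03,-0.01],"claw":-1},{"dr":[0,0,0],"translation":[0.07,-0.06,-0.02],"claw":-1},{"dr":[0,0,0],"translation":[0.105,-0.09,-0.03],"claw":-1},{"dr":[0,0,0],"translation":[0.14,-0.12,-0.04],"claw":-1},{"dr":[0,0,0],"translation":[0.17,-0.15,-0.05],"claw":-1}]'
python3 -m handwheel '[{"dr":[0,0,0],"translation":[0.18,-0.18,0],"claw":-1},{"dr":[0,0,0],"translation":[0.18,-0.18,0],"claw":-1},{"dr":[0,0,0],"translation":[0.18,-0.18,0],"claw":-1},{"dr":[0,0,0],"translation":[0.18,-0.18,0],"claw":-1},{"dr":[0,0,0],"translation":[0.18,-0.18,0],"claw":-1}]'
python3 -c "
from h import *
delta([538.5,179.5,290],toolR(.26));print(manip.state()['qpos'])"
```

```text
time: 2.4
position: [357.2, -419.5, 281.9]
tool_rot: [3.082, 0.607, 0.001]
ft_force: [1.4, 0.1, 0.1]
width: 85.7
finger_force: 0.0
time: 2.9
position: [453.2, -189.4, 281.8]
tool_rot: [3.082, 0.605, 0.001]
ft_force: [0.9, -0.3, -0.3]
width: 85.2
finger_force: 0.0
t 2.9 pos [ 453.2 -189.4  281.8] F [ 0.9 -0.3 -0.3] w 85.2
translation [ 0.2184 -0.3093 -0.0084] dr [ 0.06 -0.04  7.31]
[ 0.59338107  0.13904859 -0.31483224  1.8771851   0.04796008  1.13132076
 -0.9222712 ]
```

```bash
python3 -m handwheel '[{"dr":[0,0,0],"translation":[0.12,-0.18,0],"claw":-1},{"dr":[0,0,0],"translation":[0.12,-0.18,0],"claw":-1},{"dr":[0,0,0],"translation":[0.12,-0.18,0],"claw":-1},{"dr":[0,0,0],"translation":[0.12,-0.18,0],"claw":-1},{"dr":[0,0,0],"translation":[0.12,-0.18,0],"claw":-1}]' | head -2
python3 -m handwheel '[{"dr":[0,0,7.3],"translation":[0.098,-0.129,-0.008],"claw":-1},{"dr":[0,0,7.3],"translation":[0.098,-0.129,-0.008],"claw":-1},{"dr":[0,0,7.3],"translation":[0.098,-0.129,-0.008],"claw":-1},{"dr":[0,0,7.3],"translation":[0.098,-0.129,-0.008],"claw":-1},{"dr":[0,0,7.3],"translation":[0.098,-0.129,-0.008],"claw":-1}]'
python3 - <<'E'
from h import *
for c in("side","top"): f=look(c,["gauge","gauge_grip","gauge_clip","nipple"],c+"1.png")
delta([538.5,179.5,290],toolR(.26))
a=cv2.imread("pics/side1.png")[50:250,100:340];b=cv2.imread("pics/top1.png")[100:300,130:370]
cv2.imwrite("pics/c1.png",cv2.resize(np.hstack([a,b]),(800,333),interpolation=cv2.INTER_CUBIC))
E
```

```text
time: 3.4
position: [496.0, 27.1, 282.0]
time: 3.9
position: [537.4, 180.5, 289.3]
tool_rot: [-3.112, -0.416, -0.0]
ft_force: [0.9, -1.0, 0.4]
width: 85.6
finger_force: 0.0
side gauge 0.87 [536.4 175.5  61.9] [209. 184.]
side gauge 0.23 [770.5  -7.4   0.8] [328. 235.]
side gauge_grip 0.76 [538.8 178.6 182.7] [207. 138.]
side gauge_clip 0.58 [536.2 178.9  61.7] [208. 183.]
side gauge_clip 0.55 [561.8 188.2 153.5] [217. 146.]
side nipple 0.92 [ 590.1 -133.    62.1] [267. 266.]
top gauge_clip 0.5 [446.4  24.2   0.6] [268. 234.]
top nipple 0.62 [ 589.  -128.8   66.7] [327. 180.]
t 4.4 pos [537.8 176.5 289.4] F [ 0.1 -0.4  1.2] w 85.4
translation [ 0.0015 -0.0027 -0.0006] dr [ 0.02 -0.01 -0.05]
```

View pics/c1.png

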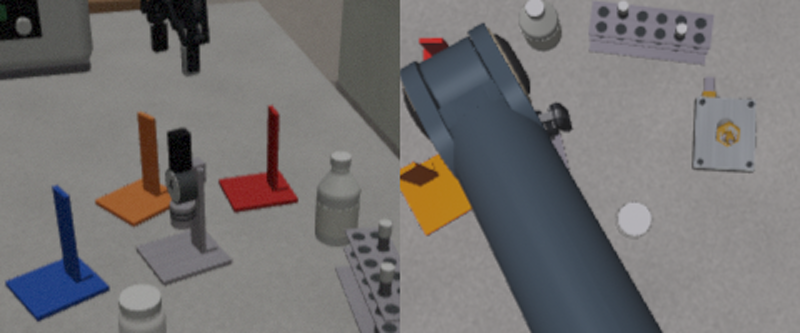

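The fingers are above the gauge (side crop, about (180,40) over the handle at (180,150)). Next I descend and check the alignment.

```bash
python3 -m handwheel '[{"dr":[0,0,0],"translation":[0.001,-0.002,0.03],"claw":-1},{"dr":[0,0,0],"translation":[0.001,-0.002,0.06],"claw":-1},{"dr":[0,0,0],"translation":[0.001,-0.002,0.09],"claw":-1},{"dr":[0,0,0],"translation":[0.001,-0.002,0.11],"claw":-1},{"dr":[0,0,0],"translation":[0.001,-0.002,0.127],"claw":-1}]'
python3 -m handwheel '[{"dr":[0,0,0],"translation":[0,0,0],"claw":-1},{"dr":[0,0,0],"translation":[0,0,0],"claw":-1}]'
python3 - <<'E'
from h import *
f=look("side",["gauge","gauge_grip","gauge_clip"],"side2.png")
delta([538.5,178.8,163],toolR(.26))
a=cv2.imread("pics/side2.png")[90:220,150:280]
cv2.imwrite("pics/c2.png",cv2.resize(a,(600,600),interpolation=cv2.INTER_CUBIC))
E
```

```text
time: 4.9
position: [537.7, 178.9, 160.9]
tool_rot: [3.115, 0.407, -0.002]
ft_force: [0.9, -0.2, 0.0]
width: 85.1
finger_force: 0.0
time: 5.1
position: [538.4, 179.5, 162.7]
tool_rot: [-3.115, -0.408, -0.0]
ft_force: [-0.4, 0.1, 0.5]
width: 85.4
finger_force: 0.0
side gauge 0.65 [538.5 177.9  58.5] [210. 184.]
side gauge 0.51 [562.4 186.7 154.1] [217. 146.]
side gauge_grip 0.74 [537.2 177.5 184.7] [207. 138.]
side gauge_clip 0.67 [560.8 186.1 153.7] [217. 147.]
t 5.3 pos [538.9 179.7 163.5] F [-0.4 -0.3 -0.2] w 85.6
translation [-0.0006  0.0008  0.0005] dr [ 0.   -0.13  0.02]
```

View pics/c2.png

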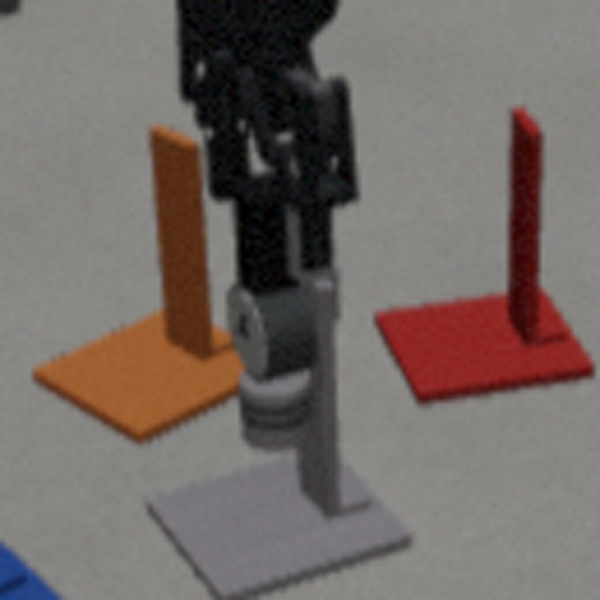

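The handle at (265,240) sits between the fingers, with clearance from the blade at (320,290). Closing now.

```bash
for i in 1 2; do python3 -m handwheel '[{"dr":[0,0,0],"translation":[0,0,0],"claw":1},{"dr":[0,0,0],"translation":[0,0,0],"claw":1},{"dr":[0,0,0],"translation":[0,0,0],"claw":1},{"dr":[0,0,0],"translation":[0,0,0],"claw":1},{"dr":[0,0,0],"translation":[0,0,0],"claw":1}]'; done
```

```text
time: 5.8
position: [538.2, 179.4, 162.5]
tool_rot: [3.115, 0.408, 0.0]
ft_force: [-0.3, -0.8, 2.4]
width: 23.3
finger_force: 58.8
time: 6.3
position: [538.2, 179.4, 162.5]
tool_rot: [3.115, 0.408, 0.0]
ft_force: [-0.4, -1.3, 3.5]
width: 23.5
finger_force: 59.0
```

```bash
python3 -m handwheel '[{"dr":[0,0,0],"translation":[0,0,-0.015],"claw":1},{"dr":[0,0,0],"translation":[0,0,-0.03],"claw":1},{"dr":[0,0,0],"translation":[0,0,-0.05],"claw":1},{"dr":[0,0,0],"translation":[0,0,-0.07],"claw":1},{"dr":[0,0,0],"translation":[0,0,-0.09],"claw":1}]'
python3 -m handwheel '[{"dr":[0,0,0],"translation":[0,0,-0.02],"claw":1},{"dr":[0,0,0],"translation":[0,0,-0.04],"claw":1},{"dr":[0,0,0],"translation":[0,0,-0.06],"claw":1},{"dr":[0,0,0],"translation":[0,0,-0.06],"claw":1},{"dr":[0,0,0],"translation":[0,0,-0.06],"claw":1}]'
python3 - <<'E'
from h import *
f=look("side",["gauge","gauge_grip","gauge_clip"],"side3.png")
f=look("top",["gauge","gauge_grip","gauge_clip"],"top3.png")
n=np.array([589,-130.5,62]); Rt=toolR(-.057,.5); ax=Rt.apply([0,0,-1]);print(ax)
delta(n+ax*(101+90)+[0,0,60],Rt); print(manip.state()["qpos"].round(2))
E
```

```text
time: 6.8
position: [538.0, 179.6, 253.9]
tool_rot: [-3.115, -0.408, -0.001]
ft_force: [-0.7, -0.2, -4.1]
width: 23.2
finger_force: 59.1
time: 7.3
position: [537.9, 179.5, 312.4]
tool_rot: [3.115, 0.408, 0.001]
ft_force: [-0.4, -0.1, -5.0]
width: 23.2
finger_force: 59.5
side gauge 0.59 [536.3 176.1 213. ] [206. 126.]
side gauge_grip 0.63 [537.5 177.5 333.4] [203.  74.]
side gauge_clip 0.8 [563.8 186.2 303.5] [215.  85.]
top gauge 0.55 [ 584.6 -128.1   64.8] [326. 181.]
[-0.47864692  0.02731246  0.87758256]
t 7.7 pos [538.  179.4 311.8] F [ 0.3  0.1 -3.8] w 23.1
translation [-0.1175  0.284   0.0223] dr [-4.54 28.46 17.81]
[ 0.05  0.28 -0.55  1.66  0.15  1.24 -1.85]
```

```bash
python3 -m handwheel '[{"dr":[0,0,0],"translation":[-0.02,0.045,0],"claw":1},{"dr":[0,0,0],"translation":[-0.035,0.085,0],"claw":1},{"dr":[0,0,0],"translation":[-0.05,0.125,0],"claw":1},{"dr":[0,0,0],"translation":[-0.068,0.165,0],"claw":1},{"dr":[0,0,0],"translation":[-0.085,0.205,0],"claw":1}]'
python3 -m handwheel '[{"dr":[-1,6.7,4.2],"translation":[-0.016,0.035,0.012],"claw":1},{"dr":[-2,13.4,8.4],"translation":[-0.032,0.079,0.022],"claw":1},{"dr":[-3,20,12.6],"translation":[-0.032,0.079,0.022],"claw":1},{"dr":[-4,25,15.6],"translation":[-0.032,0.079,0.022],"claw":1},{"dr":[-4.5,28.5,17.8],"translation":[-0.032,0.079,0.022],"claw":1}]'
python3 - <<'E'
from h import *
for c in("side","top"): f=look(c,["gauge","gauge_grip","gauge_clip","gauge_bore","nipple","plunger"],c+"4.png")
n=np.array([589,-130.5,62]); Rt=toolR(-.057,.5); ax=Rt.apply([0,0,-1])
delta(n+ax*(102+60),Rt); s=manip.state();print(s["qpos"].round(2))
z=R.from_rotvec(s["tool_rot"]).apply([0,0,1]); print("mouth",s["position"]+102*z,"grip",s["position"]-18*z)
a=cv2.imread("pics/side4.png")[120:320,180:340];b=cv2.imread("pics/top4.png")[100:260,260:388]
cv2.imwrite("pics/c4.png",np.hstack([cv2.resize(x,(400,500),interpolation=cv2.INTER_CUBIC) for x in(a,b)]))
E
```

```text
time: 8.2
position: [508.3, -42.1, 312.3]
tool_rot: [3.115, 0.408, 0.0]
ft_force: [1.8, -0.0, -3.3]
width: 23.4
finger_force: 60.4
time: 8.7
position: [496.3, -125.4, 289.5]
tool_rot: [3.029, -0.091, 0.776]
ft_force: [-0.2, 0.7, -3.6]
width: 23.2
finger_force: 60.9
side gauge_grip 0.81 [ 487.4 -126.7  308.4] [207. 157.]
side gauge_clip 0.89 [ 523.7 -128.   291.6] [230. 164.]
side gauge_bore 0.59 [ 531.6 -126.7  224.1] [235. 198.]
side nipple 0.68 [ 589.4 -131.4   62.6] [267. 265.]Traceback (most recent call last):
  File "<stdin>", line 2, in <module>
  File "h.py", line 8, in look
    for d in manip.place_of(cam,n)[:4]:
             ~~~~~~~~~~~~~~^^^^^^^
ValueError: it knows: air_block, gauge, gauge_bore, gauge_clip, gauge_grip, nipple, reagent_bottle, specimen_jar, stand, tube_rack
```

```bash
python3 - <<'E'
from h import *
n=np.array([589,-130.5,62]); Rt=toolR(-.057,.5); ax=Rt.apply([0,0,-1])
out=[]
for c,o in(("side",(220,140,120,150)),("top",(260,110,120,150))):
    f=look(c,["gauge","gauge_grip","gauge_clip","gauge_bore","nipple"],c+"4.png")
    m=max(manip.trace(c,"air_block"),key=lambda d:d["p"])["mask"].astype(np.uint8)
    m=cv2.morphologyEx(m,cv2.MORPH_OPEN,np.ones((11,11)))
    print(cv2.minAreaRect(np.argwhere(m)[:,::-1].astype(np.float32)))
    K=np.array(f["camera_matrix"]);T=np.linalg.inv(f["cam_to_world"])
    def px(p): q=K@(T@np.append(p,1))[:3]; return q[:2]/q[2]
    S=5; x,y,w,h=o; im=cv2.resize(f["frame"][y:y+h,x:x+w,::-1],None,fx=S,fy=S,interpolation=cv2.INTER_CUBIC)[:600]
    im=cv2.resize(im,(400,500)) if 0 else im
    for a,col in((0,(0,0,255)),(26,(0,255,0)),(36,(255,0,0))):
        q=((px(n+ax*a)-[x,y]+.5)*S).astype(int); cv2.circle(im,tuple(map(int,q)),2,col,-1)
    for u,v in((-50,-50),(70,-50),(70,50),(-50,50)):
        p=np.array([n[0]-2.5,n[1]+2,32])+R.from_euler('z',-.057).apply([u,v,0])
        q=((px(p)-[x,y]+.5)*S).astype(int); cv2.circle(im,tuple(map(int,q)),2,(255,0,255),-1)
    out.append(im[:,:400] if 0 else cv2.resize(im,(400,400*im.shape[0]//im.shape[1])))
cv2.imwrite("pics/c4.png",np.hstack(out))
delta(n+ax*(102+60),Rt); s=manip.state();print(s["qpos"].round(2))
z=R.from_rotvec(s["tool_rot"]).apply([0,0,1]); print("mouth",s["position"]+102*z,"grip",s["position"]-18*z)
E
```

```text
side gauge 0.91 [ 547.4 -131.   202.9] [245. 208.]
side gauge 0.29 [ 582.3 -128.6   -1.1] [262. 289.]
side gauge_grip 0.56 [ 492.2 -125.5  310.2] [210. 156.]
side gauge_bore 0.58 [ 536.8 -126.9  226.6] [238. 196.]
side gauge_bore 0.51 [ 584.7 -131.8   -2.9] [264. 291.]
side gauge_bore 0.33 [ 526.7 -125.   293.5] [231. 162.]
side nipple 0.93 [ 592.7 -131.5   64.3] [269. 264.]
((270.8648681640625, 281.6891784667969), (50.963680267333984, 67.5679702758789), 80.53767395019531)
top gauge 0.85 [ 542.8 -127.3  194.5] [335. 190.]
top gauge_grip 0.96 [ 486.9 -125.1  302.3] [343. 210.]
top gauge_clip 0.98 [ 518.9 -122.9  283.9] [340. 196.]
top gauge_bore 0.81 [ 529.9 -125.5  223.2] [336. 194.]
top gauge_bore 0.57 [772.5 175.5  -3.8] [216. 120.]
top nipple 0.71 [ 584.9 -126.6   67.9] [326. 181.]
((324.5, 179.0), (46.0, 39.0), 90.0)
t 9.7 pos [ 498.2 -125.1  290.3] F [ 0.4 -0.3 -4.6] w 23.1
translation [-0.0298  0.0003  0.0819] dr [-0.05 -0.09 -0.01]
[ 0.57 -0.05 -0.35  2.14 -0.18  0.56 -1.27]
mouth [ 547.1808888  -127.81404935  200.90596088] grip [ 489.57067623 -124.63737336  306.12464808]
```

View pics/c4.png

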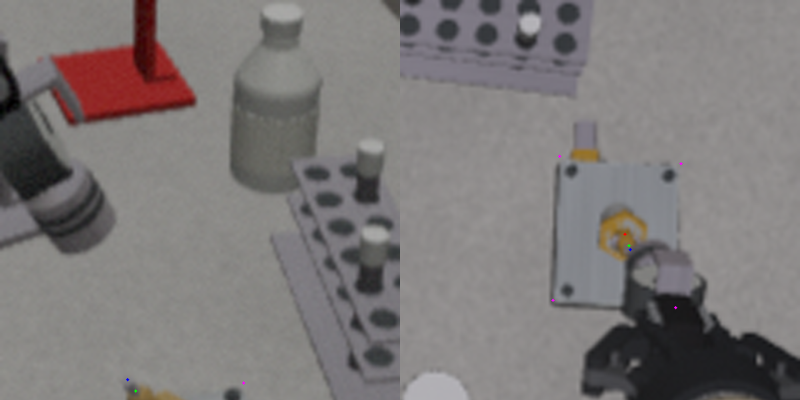

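In the top crop the nipple collar at (622,236) matches my model to about 1 px, and the block edges suggest a yaw nearer -0.04. I'll move in close, then compare gauge and nipple in the same images.

```bash
python3 -m handwheel '[{"dr":[0,0,0],"translation":[-0.03,0,0.03],"claw":1},{"dr":[0,0,0],"translation":[-0.03,0,0.06],"claw":1},{"dr":[0,0,0],"translation":[-0.03,0,0.082],"claw":1},{"dr":[0,0,0],"translation":[-0.03,0,0.082],"claw":1},{"dr":[0,0,0],"translation":[-0.03,0,0.082],"claw":1}]'
cat > v.py <<'E'
from h import *
import sys
tag,yaw=sys.argv[1],float(sys.argv[2]); out=[]
for c,o in(("side",(215,195,100,125)),("top",(285,130,80,100))):
    f=look(c,[],c+tag+".png")
    K=np.array(f["camera_matrix"]);Tw=np.array(f["cam_to_world"]);T=np.linalg.inv(Tw)
    acc={n:[] for n in("gauge","gauge_bore","gauge_grip","nipple")}
    s=manip.state(); z=R.from_rotvec(s["tool_rot"]).apply([0,0,1]); m=s["position"]+102*z
    fk={"gauge":m,"gauge_bore":m-28*z,"gauge_grip":m-120*z,"nipple":np.array([589,-130.5,62])}
    def px(p): q=K@(T@np.append(p,1))[:3]; return q[:2]/q[2]
    for k in range(3):
        if k: manip.grab_frame(c)
        for n in acc:
            for d in manip.place_of(c,n):
                w=(Tw@np.append(d["position"],1))[:3]
                if np.linalg.norm(w-fk[n])<25: acc[n].append(w-fk[n])
    for n in acc:
        if acc[n]: print(c,n,"off from expected",np.mean(acc[n],0).round(1),len(acc[n]))
    x,y,w,h=o; S=400/w; im=cv2.resize(f["frame"][y:y+h,x:x+w,::-1],(400,500),interpolation=cv2.INTER_CUBIC)
    ax=toolR(yaw,.5).apply([0,0,-1])
    for p,col in((fk["nipple"],(0,0,255)),(fk["nipple"]+36*ax,(255,0,0)),(m,(0,255,0)),(m-28*z,(255,255,0))):
        q=((px(p)-[x,y]+.5)*S).astype(int); cv2.circle(im,tuple(map(int,q)),2,col,-1)
    out.append(im)
cv2.imwrite("pics/c"+tag+".png",np.hstack(out))
print("axis/tool angle dz",np.round(z,3),(-ax).round(3),"mouth",m.round(1),"rel in tool",R.from_rotvec(s["tool_rot"]).inv().apply(m-fk["nipple"]).round(1))
E
python3 v.py 5 -0.04
```

```text
time: 10.2
position: [511.5, -125.7, 204.0]
tool_rot: [3.03, -0.086, 0.776]
ft_force: [0.3, -0.1, -3.2]
width: 23.3
finger_force: 61.0
side gauge off from expected [-2.4 -1.5 -1.2] 3
side gauge_bore off from expected [ 0.  -0.2 -3.5] 3
side gauge_grip off from expected [-0.8 -0.2  0.8] 3
side nipple off from expected [ 0.9 -2.7  0.3] 3
top gauge off from expected [-3.7  2.1 -7. ] 3
top gauge_bore off from expected [-2.2 -0.3 -0.7] 3
top gauge_grip off from expected [-0.8 -0.5 -5.7] 3
top nipple off from expected [-2.3  3.1  4.5] 3
axis/tool angle dz [ 0.48  -0.026 -0.877] [ 0.479 -0.019 -0.878] mouth [ 560.3 -128.5  114.5] rel in tool [  0.   -0.5 -59.9]
```

View pics/c5.png

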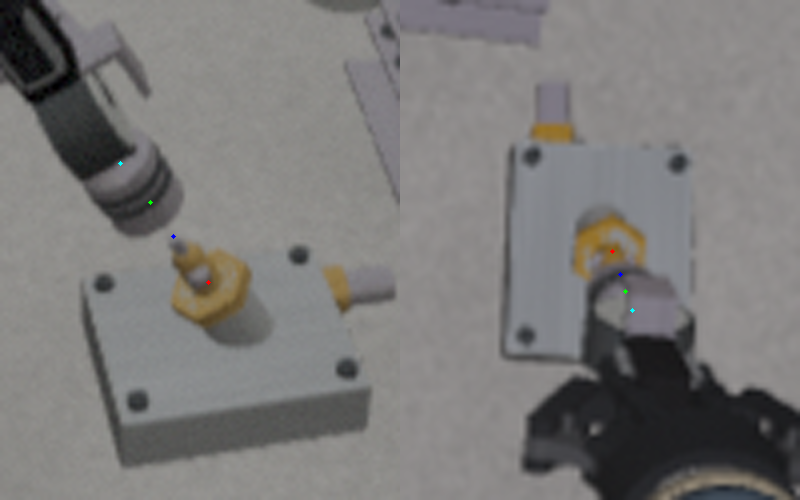

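In the side view the coupler's axis (green to cyan) lines up with the pin tip at (176,241) and the collar centre at (211,287). The top view agrees at collar centre (611,247). I'll advance in small steps and watch the forces.

```bash
python3 -m handwheel '[{"dr":[0,0,0],"translation":[0,0,0.008],"claw":1},{"dr":[0,0,0],"translation":[0,0,0.016],"claw":1},{"dr":[0,0,0],"translation":[0,0,0.024],"claw":1},{"dr":[0,0,0],"translation":[0,0,0.03],"claw":1},{"dr":[0,0,0],"translation":[0,0,0.03],"claw":1}]'
python3 -m handwheel '[{"dr":[0,0,0],"translation":[0,0,0.003],"claw":1},{"dr":[0,0,0],"translation":[0,0,0.006],"claw":1},{"dr":[0,0,0],"translation":[0,0,0.009],"claw":1},{"dr":[0,0,0],"translation":[0,0,0.009],"claw":1},{"dr":[0,0,0],"translation":[0,0,0.009],"claw":1}]'
python3 v.py 6 -0.04
```

```text
time: 12.2
position: [525.6, -126.2, 176.3]
tool_rot: [3.031, -0.086, 0.773]
ft_force: [-0.4, -0.1, -3.9]
width: 23.3
finger_force: 61.0
time: 12.7
position: [530.1, -126.8, 169.8]
tool_rot: [3.029, -0.086, 0.776]
ft_force: [-0.6, -0.8, -3.7]
width: 23.6
finger_force: 61.0
side gauge off from expected [-4.  -2.2 -0.8] 3
side gauge_bore off from expected [ 0.6 -0.9 -2.4] 3
side gauge_grip off from expected [-0.7  0.8  1.6] 3
side nipple off from expected [ 2.9 -2.1  0.3] 3
top gauge off from expected [-0.7  1.2 -8.1] 4
top gauge_bore off from expected [-2.  -0.7  1.5] 2
top gauge_grip off from expected [-3.2  0.2 -3.8] 2
top nipple off from expected [-2.9  2.9  5.2] 3
axis/tool angle dz [ 0.48  -0.026 -0.877] [ 0.479 -0.019 -0.878] mouth [ 579.  -129.5   80.3] rel in tool [ -0.   -0.4 -20.9]
```

View pics/c6.png

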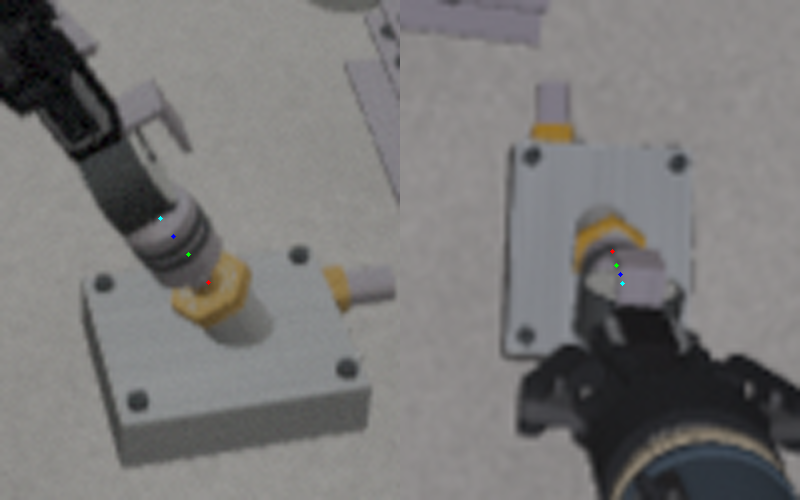

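The coupler's mouth now covers the post tip (side, about (190,255)) with no contact force. Continuing slowly.

```bash
for i in 1 2; do python3 -m handwheel '[{"dr":[0,0,0],"translation":[0,0,0.002],"claw":1},{"dr":[0,0,0],"translation":[0,0,0.004],"claw":1},{"dr":[0,0,0],"translation":[0,0,0.004],"claw":1}]'; done
python3 -c "
from h import *
s=manip.state();Q=R.from_rotvec(s['tool_rot']).inv();print(Q.apply(s['ft_force']-np.array([-.3,-.4,-4])).round(1),s['torque'],Q.apply(s['position']-np.array([589,-130.5,62]))+[0,0,102])"
```

```text
time: 14.5
position: [532.0, -127.0, 166.0]
tool_rot: [3.029, -0.087, 0.776]
ft_force: [-0.8, 0.8, -3.3]
width: 23.4
finger_force: 61.1
time: 14.8
position: [534.1, -127.1, 162.7]
tool_rot: [3.029, -0.086, 0.776]
ft_force: [-0.4, -0.8, -1.8]
width: 23.6
finger_force: 61.4
[ 1.   0.4 -1.9] [-0.17217269  0.92277067 -0.13281818] [  0.19437511  -0.3248125  -12.76877696]
```

```bash
cat > f.py <<'E'
from h import *
s=manip.state();Q=R.from_rotvec(s['tool_rot']).inv();print("Ftool",Q.apply(s['ft_force']-np.array([-.3,-.4,-4])).round(1),"T",Q.apply(s['torque']).round(2),"rel",(Q.apply(s['position']-np.array([589,-130.5,62]))+[0,0,102]).round(1),s['width'].__round__(1))
E
for i in 1 2 3; do python3 -m handwheel '[{"dr":[0,0,0],"translation":[0,0,0.002],"claw":1},{"dr":[0,0,0],"translation":[0,0,0.002],"claw":1}]' | head -1; python3 f.py; done
```

```text
time: 15.0
Ftool [0.5 1.  0. ] T [-0.35 -0.84 -0.03] rel [  0.1  -0.5 -10.7] 23.4
time: 15.2
Ftool [ 0.4  0.6 -3.4] T [-0.36 -0.94  0.02] rel [ 0.2 -0.4 -8.9] 23.2
time: 15.4
Ftool [ 1.1  0.5 -4.9] T [-0.32 -0.95  0.  ] rel [ 0.2 -0.4 -6.9] 23.0
```

```bash
for i in 1 2 3; do python3 -m handwheel '[{"dr":[0,0,0],"translation":[0,0,0.002],"claw":1},{"dr":[0,0,0],"translation":[0,0,0.002],"claw":1}]' | head -1; python3 f.py; done
```

```text
time: 15.6
Ftool [-0.   0.1 -4.1] T [-0.08 -0.96  0.03] rel [ 0.1 -0.3 -4.9] 23.2
time: 15.8
Ftool [ 0.4  0.9 -8. ] T [-0.11 -1.01 -0.  ] rel [ 0.2 -0.3 -3. ] 23.4
time: 16.0
Ftool [ -0.2   0.6 -13.4] T [-0.09 -1.2   0.05] rel [ 0.3 -0.4 -1.5] 23.8
```

```bash
for i in 1 2 3 4; do python3 -m handwheel '[{"dr":[0,0,0],"translation":[0,0,0.002],"claw":1},{"dr":[0,0,0],"translation":[0,0,0.002],"claw":1}]' | head -1; python3 f.py; done
```

```text
time: 16.2
Ftool [ -3.9  -0.9 -43.7] T [ 0.31 -2.12  0.03] rel [ 0.6  0.  -1.2] 23.5
time: 16.4
Ftool [ -4.9  -1.6 -59.5] T [ 0.41 -2.13  0.06] rel [ 2.4  0.1 -0.3] 24.0
time: 16.6
Ftool [ -4.7  -1.8 -69.6] T [ 0.58 -2.05  0.02] rel [4.  0.1 1. ] 23.2
time: 16.8
Ftool [ -4.3  -1.2 -69.3] T [ 0.59 -1.74  0.13] rel [ 5.4 -0.1  2.8] 23.2
```

That went past home: force jumped at rel z ≈ -1.3, so it is likely seated, and the fingers then slipped along the handle. I'll ease off and check.

```bash
python3 -m handwheel '[{"dr":[0,0,0],"translation":[0,0,-0.001],"claw":1},{"dr":[0,0,0],"translation":[0,0,-0.002],"claw":1},{"dr":[0,0,0],"translation":[0,0,-0.002],"claw":1}]' | head -1; python3 f.py;python3 v.py 7 -0.04; python3 f.py; python3 -c "
from plant import manip;print(manip.state()['time'])"
```

```text
time: 17.1
Ftool [  0.3  -1.3 -38.4] T [ 0.08 -0.63  0.02] rel [ 5.1 -0.2  2.6] 23.4
side gauge off from expected [-9.6 -2.1  1.4] 3
side gauge_bore off from expected [-4.8 -1.  -5.9] 4
side gauge_grip off from expected [-2.8 -1.4  4.7] 3
side nipple off from expected [ 2.6 -3.6  1.8] 3
top gauge off from expected [-10.4   0.9  -4.7] 2
top gauge_bore off from expected [-7.7  0.4  3.1] 3
top gauge_grip off from expected [-3.4  3.1  0.5] 3
top nipple off from expected [-3.   2.2  3.6] 3
axis/tool angle dz [ 0.487 -0.029 -0.873] [ 0.479 -0.019 -0.878] mouth [ 594.8 -130.6   62.2] rel in tool [ 5.1 -0.2  2.6]
Ftool [ -0.1  -0.9 -37.8] T [ 0.05 -0.69 -0.02] rel [ 5.1 -0.2  2.6] 23.5
18.6
```

View pics/c7.png

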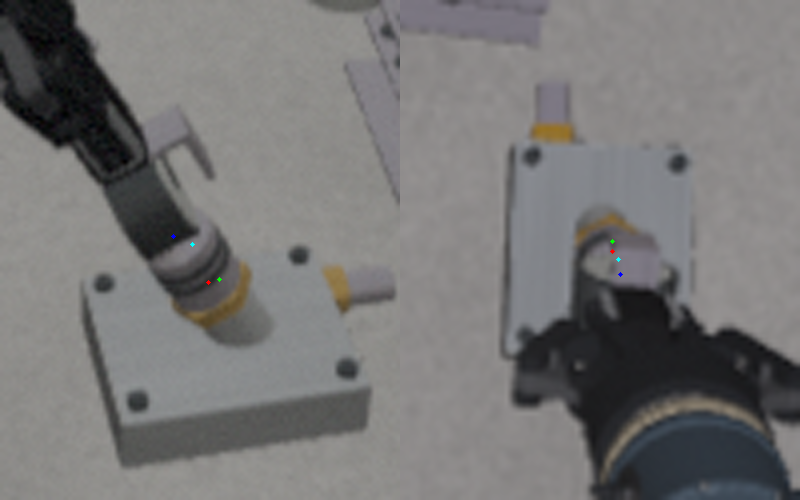

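The coupler is seated on the collar all round (side, about (212,300)). The handle has been dragged about 5 mm forward, so the gauge is about 0.04 rad off. I'll shift back sideways and ease the push.

```bash
for i in 1 2; do python3 -m handwheel '[{"dr":[0,0,0],"translation":[-0.001,0,0],"claw":1},{"dr":[0,0,0],"translation":[-0.0015,0,-0.0003],"claw":1},{"dr":[0,0,0],"translation":[-0.0015,0,-0.0003],"claw":1}]' | head -1; python3 f.py; done
```

```text
time: 18.9
Ftool [  2.3   0.4 -30.3] T [-0.14 -0.11 -0.01] rel [ 4.9 -0.3  2.6] 23.3
time: 19.2
Ftool [  5.1   0.8 -22.7] T [-0.25  0.42 -0.01] rel [ 4.7 -0.3  2.6] 23.5
```

Lateral force builds without motion, so the gauge is already sitting flat on the collar. I'll undo the sideways shift.

```bash
python3 -m handwheel '[{"dr":[0,0,0],"translation":[0.0015,0,0],"claw":1},{"dr":[0,0,0],"translation":[0.0025,0,0],"claw":1},{"dr":[0,0,0],"translation":[0.0025,0,0],"claw":1}]' | head -1; python3 f.py
python3 - <<'E'
from h import *
# silhouette fit of gauge tilt: mask of coupler+dial vs model, hinged at seat
f=manip.grab_frame("side");K=np.array(f["camera_matrix"]);T=np.linalg.inv(f["cam_to_world"])
ms=manip.trace("side","gauge");print([(d["p"],d["mask"].sum()) for d in ms])
m=ms[0]["mask"];S=4
t=np.linspace(0,2*np.pi,40)
def rend(o,Rm):
    im=np.zeros((384*S,512*S),np.uint8)
    cyl=np.array([[18*np.cos(a),18*np.sin(a),z] for z in(0,40) for a in t])
    dial=np.array([[x,26*np.cos(a),64+26*np.sin(a)] for x in(-13,13) for a in t])
    for P in(cyl,dial):
        P=P@Rm.as_matrix().T+o;q=(K@(P@T[:3,:3].T+T[:3,3]).T).T;q=(q[:,:2]/q[:,2:]+.5)*S
        cv2.fillConvexPoly(im,cv2.convexHull(q.round().astype(np.int32)),255)
    return cv2.resize(im,(512,384),interpolation=cv2.INTER_AREA)/255.
from scipy.optimize import minimize
def c(p):
    Rm=R.from_euler('z',p[4])*R.from_euler('y',-p[3]); o=np.array(p[:3])
    r=rend(o,Rm); ax=Rm.apply([0,0,1])
    # compare only below 84 mm along axis (image half-plane)
    q=[(K@(T@np.append(o+ax*h,1))[:3]) for h in(0,84)];q=[x[:2]/x[2] for x in q]
    d=(q[1]-q[0]);yy,xx=np.mgrid[:384,:512];s=((xx-q[0][0])*d[0]+(yy-q[0][1])*d[1])/(d@d)
    return np.abs(r-m)[s<.85].sum()
best=None
for tl in np.arange(.38,.63,.03):
    r=minimize(lambda u:c([589+u[0],-130.5,62+u[1],tl,-.04]),[0,0],method="Nelder-Mead",options=dict(initial_simplex=[[0,0],[4,0],[0,4]]))
    print(round(tl,2),round(r.fun,1),r.x.round(1))
E
```

```text
time: 19.5
Ftool [  1.5   0.2 -28.4] T [-0.16 -0.25  0.02] rel [ 5.  -0.3  2.6] 23.2
[(0.65, np.int64(1092))]
0.38 106.7 [-3.2  0. ]
0.41 95.6 [-2.2  0.1]
0.44 89.1 [-2.1  0.8]
0.47 86.3 [-1.2  1. ]
0.5 93.8 [-0.2  0.5]
0.53 111.7 [1.5 0.3]
0.56 134.6 [2.9 0.3]
0.59 158.6 [3.8 0.6]
0.62 188.5 [6.1 0.3]
```

```bash
python3 -m handwheel '[{"dr":[0,0,0],"translation":[0,0,0],"claw":1},{"dr":[0,0,0],"translation":[0,0,0],"claw":1},{"dr":[0,0,0],"translation":[0,0,0],"claw":1}]' | head -1; python3 f.py; python3 -c "
from plant import manip;print(manip.finish_job())"
```

```text
time: 19.9
Ftool [  2.8   0.3 -28.3] T [-0.13 -0.17  0.01] rel [ 5.  -0.3  2.6] 23.2
the job is handed in; nothing more can be done
None
```

I lifted the gauge off its hanger, pressed it home on the nipple and handed the job in at about 20 s. It is still gripped and pressed at about 28 N, but no verdict came back. I judged the seating from forces and pictures: an overshoot to about 70 N made the fingers slip a few millimetres along the handle, and the gauge now reads about 0.03 rad off the nipple's axis (limit 0.10).

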